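# Seal the anvil in the dry box

## Robot

A 7-joint arm with a two-finger parallel gripper is mounted at the origin on the work surface. World frame = base frame: x ahead of the robot, y to its left, z up, the work surface at z = 0. Lengths are in mm, angles in rad, forces in N, time in s.
With the tool pointing down it reaches from about 400 to 875 mm from the base axis. Payload 4.4 kg.
Tool frame: the origin (TCP) lies midway between the tips of the shut fingers; the grasp point (between the pads) lies 19 mm behind it (ctrl.pinch_z is the z of the grasp point in the tool frame, in mm); z points along the fingers, y is the line along which they close (so a half turn about z gives the same grasp; the last joint's range is limited). The gripper opens to 85 mm and grips with 20 to 120 N. Pads are 22 mm wide; open, the fingers measure 114 mm over their backs; the gripper's body (76 mm by 85 mm) begins 54 mm behind the grasp point. The pads swing forward as they close: fully open they stand 13 mm farther back than shut.
Start: joints at [-1.286, 0.628, 0.038, 1.517, -0.027, 0.996, -0.02], TCP at [223.348, 610.437, 206.013] pointing down, gripper open.
Joint ranges: [-3.06, 3.06], [-0.37, 2.12], [-1.25, 1.32], [0.18, 2.47], [-1.1, 4.24], [0.23, 1.98], [-2.94, 2.94]. Speed limits (rad/s): [2.57, 2.57, 3.14, 3.14, 3.14, 3.14, 3.14].

## Interface

Orientations are given as a 3x3 rotation matrix whose columns are the frame's x, y, z axes.
In Python, from station import ctrl, optics gives the robot as it stands.
- The arm moves only by the tool apply_moves, never from a script. Its argument "motion" is text: rows parted by semicolons, each of 7 numbers parted by spaces: the shift along the tool's x, y, z in cm, then the turn, a rotation vector about the tool's x, y, z in rad, then the finger opening in cm, from 0 to 8.54. A call has 1 to 5 rows; each row is the pose to reach, as a shift and turn from the pose commanded when the call began, along the tool's axes at that moment; what a row does not reach only later rows make up. A row lasts 1/12 s, in which the tool goes at most 41.7 mm and 7.16 degrees, less where a joint would pass 70% of its speed; a pose out of reach is approached as far as the arm can. A call with a gripper value outside its range is refused whole. The fingers move at their own pace and stop on an object; "newtons" is the grip in N (left out, the last holds). Time passes only in rows, so rows that repeat a pose let the fingers close. It gives the time, the measured TCP pose, the force, the opening and the grip force at its end, in the units of the state.
- ctrl.get_state(): the state, without advancing time (a new reading comes with each control period).
- optics.camera(name): name is "scene" or "top" or "wrist"; returns a dict with "frame" (480x640x3 uint8, red, green, blue), "mtx" (3x3 intrinsics, pixels), "D" ([k1, k2, p1, p2, k3] as OpenCV has them; the pictures are not rectified), "R" (3x3) and "t" (3): a world point X has camera coordinates R X + t; the wrist camera has in their place "T_tool_cam" (4x4, takes a point from camera to tool coordinates, whose origin is the TCP and whose axes are the flange's). Camera axes: x right, y down, z forward; pixel columns grow to the right and rows downward; lengths in mm; the calibration is good to about 2 mm. A picture is of the moment at which its call begins: read the wrist's pose just before it. There is no depth.
- ctrl.sign_off(): hands the job in; it is judged then, once.
The state is a dict: "t": time; "joint_pos": joint angles; "joint_velocities": joint speeds; "effort": joint torques, N m; "tcp_pos": TCP position; "tcp_rot": TCP orientation; "contact_force": force on the tool from outside, world axes, zero at the start; "wrist_torque": the same for the moment, N m; "width": opening from 0.0 (shut) to 1.0 (fully open); "grasp_force": force on a finger pad.
Only numpy, scipy, OpenCV 4.12 (cv2) and the standard library are available. Lean on these libraries where they do the work, as an engineer would, in place of code of your own. Each camera call takes 0.05 s, during which the arm holds its last target. There are 200 camera calls.

## Task

Put the small horn anvil away against rust: stand it upright on the cork pad inside the open dry box and let go of it. Then swing the box's lid down without slamming it, and turn the T-handle on the lid clockwise as far as it goes, so that the latch draws the lid tight on its gasket. Leave the other things where they are.

Things in the scene. Friction and masses are not known exactly. Their poses are not given: they have to be found in the camera images.
- anvil_center (a point): Steel bench horn anvil, 0.75 kg, 132 mm long, 50 high, on the table among clutter; point at its middle, 25 mm up. x along it to the horn, z up. Foot 70 x 44 x 12 mm, waist 22 wide; top block, the part to grip: 30 mm wide (y), x -36 to +26 mm, 5 to 25 mm above this point. Tapered horn (26 thick at root) x +26 to +76, heel x -36 to -56 mm.
- anvil: The same anvil; origin at the centre of its underside, same axes.
- cork_pad: Flat cork pad, 110 (x) x 90 (y) x 4 mm thick, fixed on the floor of one of the dry box's two compartments; which one varies. Origin at the centre of its underside, on the box's inner floor; x and y run as the box's.
- dry_box: Grey steel box, fixed. Origin at the centre of its underside; front (latch side) faces its -x, hinge along y at the far side. Outside 220 (x) x 320 (y) mm; walls 8 thick, 100 high; floor 6 thick; rubber gasket on the rim, 111 mm above the table at the front. Divider 6 mm thick along x at y = 0, 56 mm high, makes two compartments 204 x 149 mm: cork pad in one, doming block in the other.
- hinge_mid (a point): Middle of the lid's hinge axis, x = +118 mm, y = 0 in the box, 109 mm above the table. Axes as the box's; the hinge axis is its y. The hinge is stiff (0.85 N m friction): the lid stays at any angle it is left at.
- lid_edge (a point): Middle of the lid's free edge, in the plate's mid-plane, 235 mm from the hinge axis. The lid is a grey steel plate 324 mm wide, 6 mm thick, 0.6 kg, the hinge axis in its mid-plane. x of this point runs along the lid to the hinge, y along the hinge, z out of its outer face (up when shut).
- box_lid (a joint): Lid angle (rad): 0 drawn fully down and level, 1.57 upright; starts open at 1.35 to 1.55. It meets the soft gasket at about 0.022, and the latch can catch at 0.03 or less. The gasket pushes back with 2.5 N per mm at the front edge (12 N at angle 0) and lifts the lid again unless it is latched.
- t_handle (a joint): T-handle angle (rad), clockwise positive as seen from outside the lid; stops at 0 and 1.4. Starts unlatched at 0 to 0.35, stays where left (0.06 N m friction). With the lid down, from about 0.6 the pawl runs under its ramped keeper and draws the lid down (up to 0.3 N m); beyond 1.2 it holds by itself. If turned past 0.5 while the lid is open, the pawl blocks the lid from shutting.
- handle_bar (a point): Middle of the T-handle's bar, on its turning axis, 163 mm from the hinge axis, mid-width of the lid, 31 mm off its outer face. Bar of dark steel: 96 mm along this point's y, 16 wide (x), 16 thick (z); z points out of the lid. Stem 12 mm thick, 23 mm free under the bar. At joint angle 0 the bar is parallel to the hinge.
- doming_block: Bystander: steel doming block, 56 x 56 x 50 mm high, standing in the compartment that has no pad. Origin at the centre of its underside.
- flux_jar: Bystander: closed jar, 58 mm in diameter, 85 mm high, near one side of the anvil. Origin at the centre of its underside.
- bench_block: Bystander: flat square steel block, 65 x 65 x 20 mm, near the anvil's other side. Origin at the centre of its underside.
- ring_stand: Bystander: slim tapered steel ring stand, 56 mm across its foot, 125 mm high, beyond the tip of the anvil's horn. Origin at the centre of its underside.
- mallet: Bystander: mallet lying on the table, 220 mm long along its x, to the right of the box. Origin under its middle.
- solder_board: Bystander: white ceramic soldering board, 150 x 100 x 22 mm, at the far right. Origin at the centre of its underside.
Things that resemble listed ones, but are neither listed nor needed, are in the scene too. Leave any red or yellow look-alike of the anvil alone.

How it is judged (in metres and radians):
On the way, in this order (a step that is already met when the one before it is completed fails the run):
1. the anvil stands upright on the cork pad in the open box, let go (x of anvil_center in the frame of cork_pad between -0.045 and 0.045 m and y of anvil_center in the frame of cork_pad between -0.04 and 0.04 m and z of anvil_center in the frame of cork_pad between 0.024 and 0.034 m and angle between anvil_center's own z axis and vertical below 0.12 rad and contact force between the fingers and anvil below 0.1 N and value of joint box_lid above 0.9 rad), for 0.2 s.
2. the lid is down on the gasket (value of joint box_lid below 0.04 rad), for 0.2 s.
3. the T-handle is turned home and the lid drawn tight (value of joint box_lid below 0.009 rad and value of joint t_handle above 1.2 rad), for 0.2 s.
At the end, for the whole second after the job is handed in: The anvil stands upright (within 0.12 rad) on the cork pad, its middle within 45 mm (x) and 40 mm (y) of the pad's centre, at rest; the lid is drawn tight (lid angle under 0.009 rad) and held so by the T-handle turned beyond 1.2 rad (all of step 3 and x of anvil_center in the frame of cork_pad between -0.045 and 0.045 m and y of anvil_center in the frame of cork_pad between -0.04 and 0.04 m and z of anvil_center in the frame of cork_pad between 0.024 and 0.034 m and angle between anvil_center's own z axis and vertical below 0.12 rad and linear speed of anvil below 0.02 m/s); the robot touches nothing.
It fails at once if another loose thing (doming block, jar, bench block, ring stand, mallet, soldering board) is moved by more than 30 mm (distance of any of doming_block, flux_jar, bench_block, ring_stand, mallet, solder_board from where it was at the start of the episode above 0.03 m).
It fails at once if the lid is slammed (falls faster than 3 rad/s) (velocity of joint box_lid below -3 rad/s).
It also fails if it takes over 64 s, if anything falls off the work surface, if the arm or the gripper's body presses on something with over 40 N, if the wrist force passes 120 N, or if a joint passes its speed limit or range.

## Working session

There is one attempt and no reset: what is moved stays moved. The work goes in short steps, Python scripts to look and compute and a tool call to move; the robot and the scene stay as the last step left them, time stands still between calls to the robot, and variables do not carry over. Pictures are saved under pics/ and viewed, at most 10 in all, crops included, and the job is handed in when it is done.

Besides the shell and the picture viewer there is one more tool, called after "Emit:" as name(argument=value, ...) on one line, values as JSON. apply_moves: Moves the arm, as the interface text tells. Its arguments: {"type":"object","properties":{"motion":{"type":"string"},"newtons":{"type":"number"}},"required":["motion"]}

```bash
ls; mkdir -p pics
python3 - <<'E'
from station import ctrl, optics
import cv2,numpy as np,pickle
s=ctrl.get_state();print(s['t'],s['tcp_pos'],s['tcp_rot'],s['width'],ctrl.pinch_z)
for n in ['scene','top']:
    c=optics.camera(n);pickle.dump(c,open(f'{n}0.pkl','wb'))
    cv2.imwrite(f'pics/{n}0.png',c['frame'][:,:,::-1]);print(n,c['mtx'],c['D'],c['R'],c['t'])
E
```

```text
pics
0.0 [223.1028516  609.76433143 205.07807103] [[-9.39085298e-01  3.43683512e-01 -6.68783327e-04]
 [ 3.43684163e-01  9.39083496e-01 -1.83939188e-03]
 [-4.12527680e-06 -1.95719611e-03 -9.99998085e-01]] 0.9971311023479102 -18.700000000000003
scene [[474.76341893   0.         313.52735555]
 [  0.         474.76341893 245.54196752]
 [  0.           0.           1.        ]] [0.00166924 0.         0.         0.         0.        ] [[-0.63339168  0.77377231 -0.00956017]
 [ 0.62682586  0.50578203 -0.59268362]
 [-0.45376681 -0.38139343 -0.80537862]] [ 378.01095771 -244.54069194 1386.89991344]
top [[455.76613716   0.         320.76075896]
 [  0.         455.76613716 236.86993601]
 [  0.           0.           1.        ]] [-0.05322365  0.          0.          0.          0.        ] [[ 0.00969763 -0.99994448  0.00412326]
 [-0.97485899 -0.01037216 -0.22258115]
 [ 0.22261155 -0.00186108 -0.97490545]] [ -66.53372056  555.46854632 1019.92950243]
```

View pics/scene0.png

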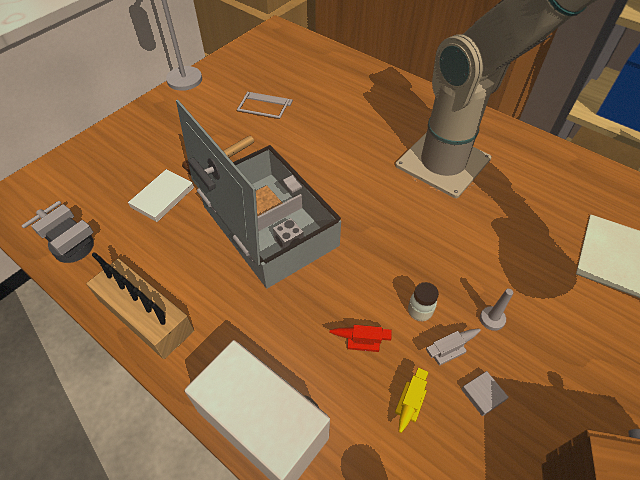

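View pics/top0.png

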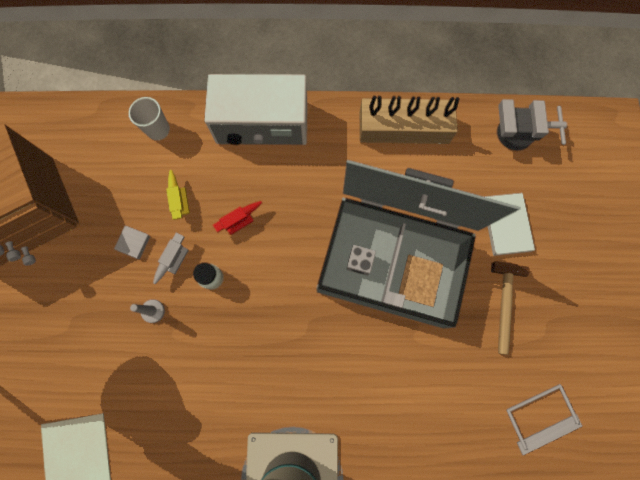

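The top view shows three anvil shapes: grey at (170,258), yellow at (176,195) and red at (238,216). The grey steel one, between the jar at (208,275) and the bench block at (131,242), fits the description because its horn points at the ring stand (150,310). The pad is in the right-hand compartment at (423,280). I'll confirm this in an enlarged crop.

```bash
cat > h.py <<'E'
import numpy as np,cv2,pickle
def ray(c,uv):
    p=cv2.undistortPoints(np.array(uv,float).reshape(-1,1,2),c['mtx'],np.array(c['D'],float)).reshape(-1,2)
    R=np.array(c['R']);t=np.array(c['t']).ravel()
    return -R.T@t,np.c_[p,np.ones(len(p))]@R
def onz(c,uv,z):
    o,d=ray(c,uv);return o+d*((z-o[2])/d[:,2])[:,None]
def tri(views):
    A=np.zeros((3,3));b=np.zeros(3)
    for c,uv in views:
        o,d=ray(c,[uv]);d=d[0]/np.linalg.norm(d[0]);P=np.eye(3)-np.outer(d,d);A+=P;b+=P@o
    X=np.linalg.solve(A,b)
    return X
def proj(c,X):
    return cv2.projectPoints(np.array(X,float).reshape(-1,1,3),cv2.Rodrigues(np.array(c['R']))[0],np.array(c['t'],float),c['mtx'],np.array(c['D'],float))[0].reshape(-1,2)
E
python3 - <<'E'
from h import *
c=pickle.load(open('top0.pkl','rb'));f=c['frame'][:,:,::-1]
a=cv2.resize(f[225:325,120:230],None,fx=3,fy=3,interpolation=2)  #330x300
s=pickle.load(open('scene0.pkl','rb'))['frame'][:,:,::-1]
b=cv2.resize(s[275:375,410:520],None,fx=3,fy=3,interpolation=2)
d=cv2.resize(f[155:335,315:525],None,fx=2.2,fy=2.2,interpolation=2) #462x396
o=np.zeros((600,800,3),np.uint8);o[:300,:330]=a;o[300:,:330]=b;o[:396,335:797]=d
cv2.imwrite('pics/crop.png',o)
E
```

```text
(no output)
```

View pics/crop.png

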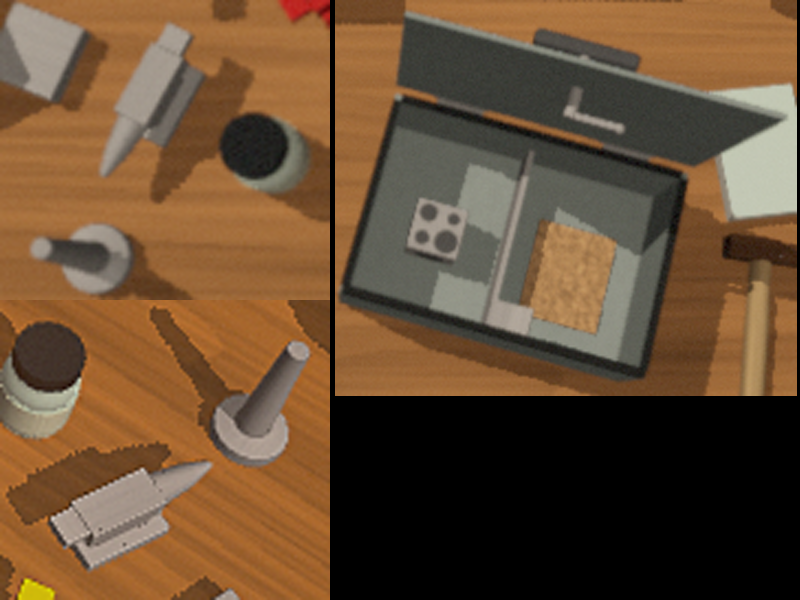

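Confirmed: the grey anvil's horn tip is at top (154.7,282) and its heel end at (179.8,235). The box rim corners are at (319.5,290.5), (455,325.5), (474.5,236) and (344.5,199), and the pad's right edge runs from (443,263) to (421,306) or so.

Run:
```python
from h import *
np.set_printoptions(precision=1,suppress=True)
T=pickle.load(open('top0.pkl','rb'));S=pickle.load(open('scene0.pkl','rb'))
tip=tri([(T,(154.7,282.3)),(S,(480,329.7))]);heel=tri([(T,(179.8,234.8)),(S,(429,351.7))])
print('tip',tip,'heel',heel,np.linalg.norm((tip-heel)[:2]))
# top block corners crop coords (top view), z=50
k=lambda L,x0,y0,f,ox: [((u-ox)/f+x0,v/f+y0) for u,v in L]
print('anvil top pts',onz(T,k([(168,24),(191,35),(118,115),(146,133),(153,48),(184,63)],120,225,3,0),50))
r=onz(T,[(319.5,290.5),(455,325.5),(474.5,235.9),(344.5,199)],111);print('rim',r)
for i in range(4):print(np.linalg.norm(r[i]-r[(i+1)%4]))
p=onz(T,k([(540,222),(617,238),(598,332),(530,318)],315,155,2.2,335),10);print('pad',p)
e=k([(407,13),(785,118)],315,155,2.2,335);print('lid edge px',e)
hsv=cv2.cvtColor(T['frame'],cv2.COLOR_RGB2HSV)
for z in (335,340):print('lid edge',z,onz(T,e,z))
print('jar',onz(T,k([(255,145)],120,225,3,0),85),'stand',onz(T,k([(100,258)],120,225,3,0),5),'block',onz(T,k([(15,5),(88,35),(55,98)],120,225,3,0),20))
```

```text
tip [444.9 337.   39.3] heel [560.8 280.7  47.9] 128.8711729984186
anvil top pts [[564.9 289.3  50. ]
 [556.  269.9  50. ]
 [490.2 323.5  50. ]
 [476.  299.8  50. ]
 [545.  299.9  50. ]
 [533.  273.8  50. ]]
rim [[ 423.5  -59.2  111. ]
 [ 349.4 -356.3  111. ]
 [ 551.1 -412.1  111. ]
 [ 635.5 -114.8  111. ]]
306.2443629173596
209.28749240412776
309.0228185313814
219.13356951200927
pad [[ 522.1 -278.    10. ]
 [ 504.6 -364.5   10. ]
 [ 399.4 -338.5   10. ]
 [ 414.3 -263.6   10. ]]
lid edge px [(347.72727272727275, 160.9090909090909), (519.5454545454545, 208.63636363636363)]
lid edge 335 [[ 637.5 -108.5  335. ]
 [ 550.2 -419.8  335. ]]
lid edge 340 [[ 635.5 -108.2  340. ]
 [ 548.7 -417.5  340. ]]
jar [[462.6 203.4  85. ]] stand [[380.  344.5   5. ]] block [[586.9 429.7  20. ]
 [561.9 365.4  20. ]
 [508.5 387.9  20. ]]
```

Emit:
apply_moves(motion="-18.5 -9.4 0 0 0 0 8.5;-18.5 -9.4 0 0 0 0 8.5;-18.5 -9.4 0 0 0 0 8.5;-18.5 -9.4 0 0 0 0 8.5;-18.5 -9.4 0 0 0 0 8.5", newtons=60)

```text
t: 0.52
tcp_pos: [365.7, 456.6, 205.7]
tcp_rot: [[-0.939, 0.344, -0.0], [0.344, 0.939, -0.001], [0.0, -0.001, -1.0]]
contact_force: [1.4, -0.6, -0.7]
width: 0.996
grasp_force: 0.0
```

Emit:
apply_moves(motion="-18.8 -9.6 3 0 0 0.1 8.5;-18.8 -9.6 3 0 0 0.1 8.5;-18.8 -9.6 3 0 0 0.1 8.5;-18.8 -9.6 3 0 0 0.1 8.5;-18.8 -9.6 3 0 0 0.1 8.5")

```text
t: 0.93
tcp_pos: [505.9, 305.6, 176.2]
tcp_rot: [[-0.9, 0.436, -0.001], [0.436, 0.9, -0.0], [0.0, -0.0, -1.0]]
contact_force: [0.8, -0.1, -0.2]
width: 0.992
grasp_force: 0.0
```

Emit:
apply_moves(motion="0 0 0 0 0 0 8.5;0 0 0 0 0 0 8.5")

```text
t: 1.1
tcp_pos: [506.9, 303.5, 175.9]
tcp_rot: [[-0.897, 0.442, -0.0], [0.442, 0.897, -0.002], [-0.001, -0.002, -1.0]]
contact_force: [-1.2, 1.4, -0.5]
width: 0.996
grasp_force: 0.0
```

```bash
cat >> h.py <<'E'
def wrist():
    from station import ctrl,optics
    s=ctrl.get_state();c=optics.camera('wrist')
    M=np.eye(4);M[:3,:3]=s['tcp_rot'];M[:3,3]=s['tcp_pos']
    W=np.linalg.inv(M@np.array(c['T_tool_cam']));c['R']=W[:3,:3];c['t']=W[:3,3]
    return s,c
E
python3 - <<'E'
from h import *
s,c=wrist();pickle.dump(c,open('w1.pkl','wb'));cv2.imwrite('pics/w1.png',c['frame'][:,:,::-1]);print(s['tcp_pos'],s['tcp_rot'],s['joint_pos'],c['T_tool_cam'])
E
```

```text
[506.94924757 303.50580325 175.89898372] [[-8.97072763e-01  4.41882637e-01 -4.37876168e-04]
 [ 4.41882474e-01  8.97070251e-01 -2.20102787e-03]
 [-5.79790317e-04 -2.16797196e-03 -9.99997482e-01]] [-0.62972952  0.57807604  0.06537085  1.72113188 -0.04556912  0.84544372
  0.56843928] [[-9.62264103e-04 -9.62497516e-01 -2.71288786e-01  6.74070770e+01]
 [ 9.99999367e-01 -7.67856946e-04 -8.22750893e-04  1.35254471e-01]
 [ 5.83584712e-04 -2.71289406e-01  9.62497646e-01 -1.68037379e+02]
 [ 0.00000000e+00  0.00000000e+00  0.00000000e+00  1.00000000e+00]]
```

View pics/w1.png

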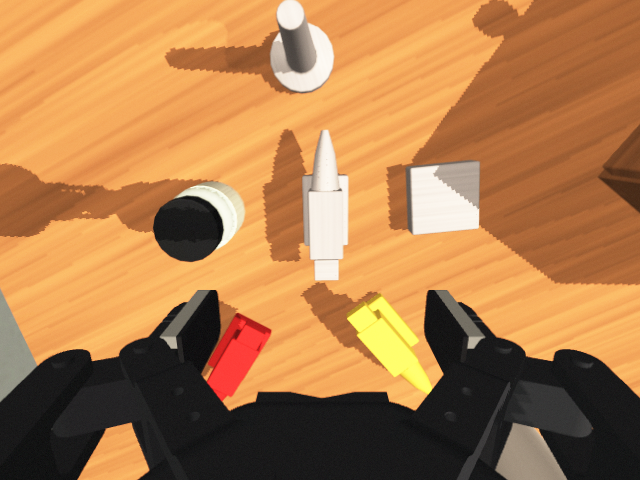

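The wrist view shows the anvil between the fingers: horn tip (324,130), top block corners (310,191), (342,191), (309,259) and (344,259), and heel end (327,279).

Run:
```python
from h import *
np.set_printoptions(precision=1,suppress=True)
c=pickle.load(open('w1.pkl','rb'))
p=onz(c,[(310,191),(342,191),(309,259),(344,259),(327,279)],50);t=onz(c,[(324,130)],42);print(p,t)
f=(p[0]+p[1])/2;b=(p[2]+p[3])/2;d=(t[0]-p[4])[:2];a=np.arctan2(d[1],d[0]);print(np.degrees(a),f-b,np.linalg.norm(p[0]-p[1]))
u=d/np.linalg.norm(d);print('ctr',((f+b)/2)[:2]+5*u,p[4][:2]+56*u,t[0][:2]-76*u)
```

```text
[[481.9 304.2  50. ]
 [493.9 328.6  50. ]
 [536.  275.9  50. ]
 [549.9 304.   50. ]
 [560.5 281.8  50. ]] [[442.5 336.9  42. ]]
155.00616183974668 [-55.1  26.5   0. ] 27.13760800635894
ctr [510.9 305.3] [509.8 305.5] [511.3 304.8]
```

Emit:
apply_moves(motion="-0.3 0.3 4 0 0 -0.015 8.5;-0.3 0.3 8 0 0 -0.015 8.5;-0.3 0.3 12 0 0 -0.015 8.5;-0.3 0.3 15.4 0 0 -0.015 8.5;-0.3 0.3 15.4 0 0 -0.015 8.5")

```text
t: 1.57
tcp_pos: [502.6, 308.1, 16.3]
tcp_rot: [[-0.908, 0.419, -0.012], [0.419, 0.908, -0.006], [0.008, -0.01, -1.0]]
contact_force: [-0.7, -0.1, 0.0]
width: 0.996
grasp_force: 0.0
```

Emit:
apply_moves(motion="0 0 0 0 0 0 2;0 0 0 0 0 0 2;0 0 0 0 0 0 2;0 0 0 0 0 0 2;0 0 0 0 0 0 2", newtons=80)

```text
t: 1.98
tcp_pos: [510.2, 309.7, 24.8]
tcp_rot: [[-0.907, 0.422, 0.003], [0.422, 0.907, 0.002], [-0.002, 0.003, -1.0]]
contact_force: [0.8, -0.7, 1.4]
width: 0.295
grasp_force: 0.4
```

Emit:
apply_moves(motion="0 0 0 0 0 0 2;0 0 0 0 0 0 2;0 0 0 0 0 0 2;0 0 0 0 0 0 2;0 0 0 0 0 0 2")

```text
t: 2.4
tcp_pos: [509.6, 308.1, 24.9]
tcp_rot: [[-0.906, 0.423, 0.001], [0.423, 0.906, -0.0], [-0.001, 0.0, -1.0]]
contact_force: [-1.8, -2.0, 10.9]
width: 0.236
grasp_force: 5.2
```

Run:
```python
from h import *
s,c=wrist();cv2.imwrite('pics/w2.png',c['frame'][:,:,::-1]);print({k:np.round(s[k],3) for k in ('tcp_pos','width','grasp_force','contact_force','joint_velocities')})
```

```text
{'tcp_pos': array([509.565, 308.098,  24.918]), 'width': np.float64(0.236), 'grasp_force': np.float64(5.213), 'contact_force': array([-1.772, -2.006, 10.9  ]), 'joint_velocities': array([-0.   , -0.001,  0.001,  0.001,  0.001, -0.001,  0.001])}
```

View pics/w2.png

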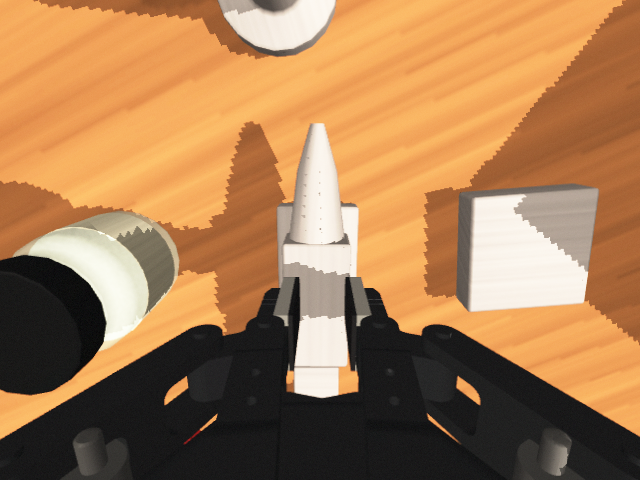

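The pads are on the sides of the anvil's top block at (320,310). The opening command is limiting the grip force, so I'll close further.

Emit:
apply_moves(motion="0 0 0 0 0 0 0;0 0 0 0 0 0 0;0 0 0 0 0 0 0;0 0 0 0 0 0 0;0 0 0 0 0 0 0", newtons=80)

```text
t: 2.87
tcp_pos: [510.2, 308.7, 24.8]
tcp_rot: [[-0.906, 0.423, 0.002], [0.423, 0.906, 0.001], [-0.002, 0.002, -1.0]]
contact_force: [-0.7, -1.4, 7.9]
width: -0.001
grasp_force: 4.0
```

Emit:
apply_moves(motion="0 0 -2 0 0 0 0;0 0 -4 0 0 0 0;0 0 -4 0 0 0 0;0 0 -4 0 0 0 0")

```text
t: 3.2
tcp_pos: [510.3, 309.5, 64.6]
tcp_rot: [[-0.906, 0.422, 0.003], [0.422, 0.906, 0.002], [-0.002, 0.003, -1.0]]
contact_force: [-0.2, -0.6, -1.3]
width: -0.0
grasp_force: 0.0
```

Run:
```python
from h import *
from station import optics
s,c=wrist();S=optics.camera('scene');T=optics.camera('top')
pickle.dump((s,c,S,T),open('w3.pkl','wb'))
o=np.zeros((600,800,3),np.uint8)
o[:300,:400]=cv2.resize(c['frame'],(400,300));o[:300,400:]=cv2.resize(S['frame'][260:395,390:570],(400,300));o[300:,:400]=cv2.resize(T['frame'][190:325,90:270],(400,300))
cv2.imwrite('pics/w3.png',o[:,:,::-1]);print(s['tcp_pos'],s['grasp_force'],s['width'])
```

```text
[510.27334925 309.49105393  64.619149  ] 0.0 -0.00031004294540354794
```

View pics/w3.png

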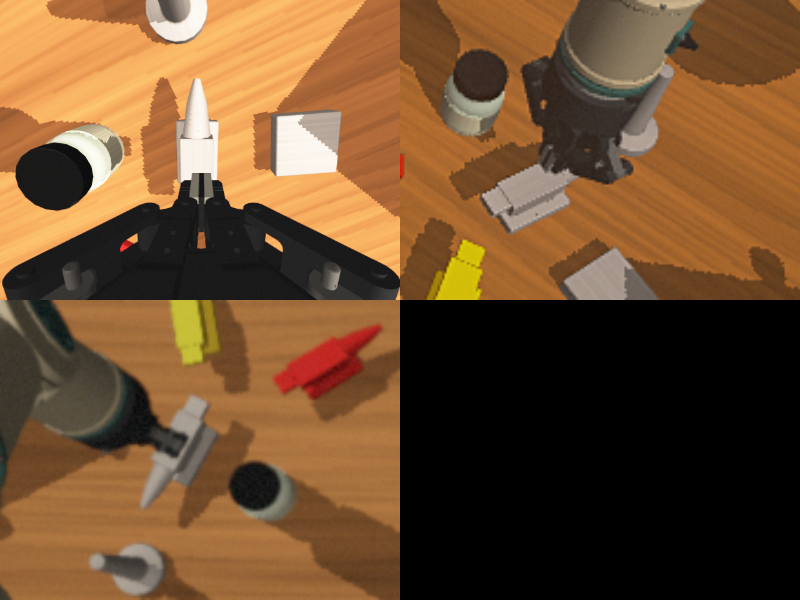

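The wrist and top views show the fingers shut above the anvil near top crop (185,440). The anvil is upright and not held. I'll check the TCP reading against the cameras.

Run:
```python
from h import *
np.set_printoptions(precision=1,suppress=True)
s,c,S,T=pickle.load(open('w3.pkl','rb'))
for n,C in (('w',c),('S',S),('T',T)):print(n,proj(C,s['tcp_pos']),proj(C,[510,305,50]))
# anvil now: wrist crop coords *1.6
p=onz(c,[(196.5*1.6,79*1.6)],42);print('tip',p)
p=onz(T,[(90+l*.45,190+(m-300)*.45) for l,m in ((190,400),(208,409),(143,507))],50);print(p)
S0=S['frame'][300:370,425:495];T0=T['frame'][225:290,140:205]
o=np.zeros((600,800,3),np.uint8);o[:400,:400]=cv2.resize(S0,(400,400),interpolation=2);o[:400,400:]=cv2.resize(T0,(400,400),interpolation=2);w=c['frame'][160:300,220:430];o[400:,:300]=cv2.resize(w,(300,200))
cv2.imwrite('pics/w4.png',o[:,:,::-1])
```

```text
w [[322.  271.8]] [[314.4 264.7]]
S [[455.1 338.8]] [[451.6 340.5]]
T [[163.8 254. ]] [[167.7 255.3]]
tip [[442.9 336.6  42. ]]
[[559.9 290.1  50. ]
 [550.1 269.6  50. ]
 [442.6 331.4  50. ]]
```

View pics/w4.png

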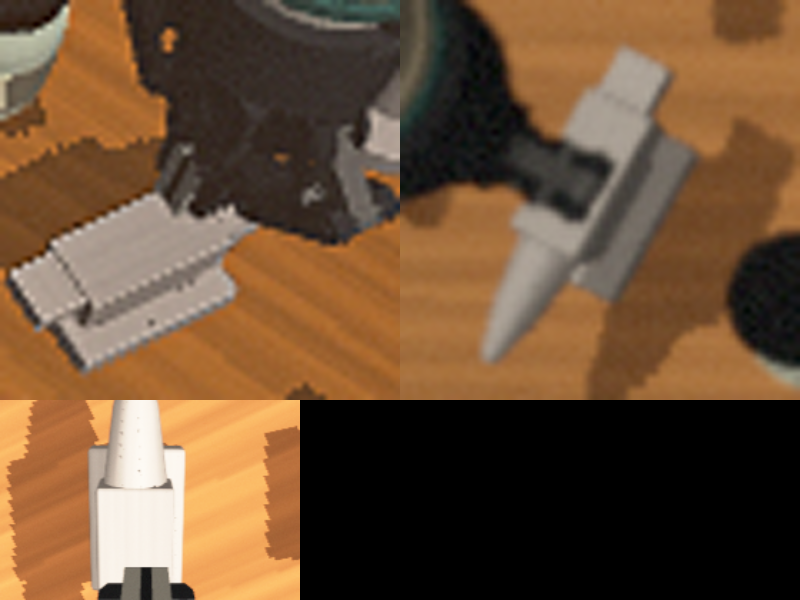

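Run:
```python
from h import *
np.set_printoptions(precision=1,suppress=True)
s,c,S,T=pickle.load(open('w3.pkl','rb'))
R=s['tcp_rot']
for z in (50,65,80,95):
  X=[np.array([510.3,309.5,z])+R@np.array([a,b,0]) for a in(-11,11) for b in (-10,10)]
  print(z,((proj(S,X)-[425,300])*5.714).round().tolist(),((proj(T,X)-[140,225])*6.154+[400,0]).round().tolist())
# scene-camera positions of anvil top, for height of anvil
U=lambda u,v:(425+u/5.714,300+v/5.714); V=lambda u,v:(140+(u-400)/6.154,225+v/6.154)
for a,b in (((10,270),(620,45)),((40,325),(672,75)),((50,243),(597,92)),((90,308),(655,130)),((85,370),(695,155))):print(tri([(S,U(*a)),(T,V(*b))]))
```

```text
50 [[122.0, 229.0], [154.0, 274.0], [171.0, 205.0], [204.0, 250.0]] [[595.0, 171.0], [551.0, 149.0], [567.0, 221.0], [523.0, 199.0]]
65 [[131.0, 211.0], [163.0, 257.0], [181.0, 187.0], [214.0, 232.0]] [[583.0, 164.0], [538.0, 142.0], [555.0, 215.0], [510.0, 192.0]]
80 [[140.0, 193.0], [173.0, 239.0], [190.0, 168.0], [224.0, 214.0]] [[570.0, 156.0], [525.0, 134.0], [542.0, 208.0], [496.0, 185.0]]
95 [[149.0, 174.0], [183.0, 221.0], [200.0, 149.0], [234.0, 195.0]] [[557.0, 148.0], [511.0, 126.0], [528.0, 201.0], [482.0, 178.0]]
[563.8 278.6  71.2]
[557.9 283.7  22.3]
[545.5 285.1  71.6]
[536.5 292.9  13.3]
[535.  296.7 -41.3]
```

Emit:
apply_moves(motion="0 0 1 0 0 0 0;0 0 1 0 0 0 0;0 0 1 0 0 0 0")

```text
t: 3.6
tcp_pos: [508.0, 308.1, 51.2]
tcp_rot: [[-0.907, 0.422, -0.002], [0.422, 0.907, -0.002], [0.002, -0.002, -1.0]]
contact_force: [-0.4, 0.2, -0.1]
width: 0.002
grasp_force: 0.0
```

Emit:
apply_moves(motion="0 0 1 0 0 0 0;0 0 1 0 0 0 0;0 0 1 0 0 0 0")

```text
t: 3.85
tcp_pos: [508.4, 308.4, 41.7]
tcp_rot: [[-0.907, 0.422, -0.002], [0.422, 0.907, -0.001], [0.001, -0.002, -1.0]]
contact_force: [-0.3, -0.5, -0.3]
width: -0.001
grasp_force: 0.0
```

Emit:
apply_moves(motion="0 0 1 0 0 0 0;0 0 1 0 0 0 0;0 0 1 0 0 0 0")

```text
t: 4.1
tcp_pos: [508.6, 308.4, 32.0]
tcp_rot: [[-0.907, 0.422, -0.001], [0.422, 0.907, -0.001], [0.001, -0.001, -1.0]]
contact_force: [-0.8, 0.5, -0.0]
width: -0.002
grasp_force: 0.0
```

Run:
```python
from h import *
np.set_printoptions(precision=2,suppress=True)
s,c,S,T=pickle.load(open('w3.pkl','rb'));print(c['mtx'],c['D'])
```

```text
[[347.9    0.   321.87]
 [  0.   347.9  234.52]
 [  0.     0.     1.  ]] [-0.01  0.    0.    0.    0.  ]
```

Closed fingers touch the anvil top (50 mm) only when the TCP reads about 25. The real tips therefore sit about 25 mm behind the reported TCP, so I'll go deeper.

Emit:
apply_moves(motion="0 0 -1 0 0 0 8.5;-0.3 -0.2 -1 0 0 0 8.5;-0.3 -0.2 -1 0 0 0 8.5;-0.3 -0.2 -1 0 0 0 8.5;-0.3 -0.2 -1 0 0 0 8.5")

```text
t: 4.52
tcp_pos: [511.1, 305.6, 42.9]
tcp_rot: [[-0.906, 0.422, 0.0], [0.422, 0.906, 0.0], [-0.0, 0.0, -1.0]]
contact_force: [-0.7, -0.2, -0.3]
width: 0.706
grasp_force: 0.0
```

Emit:
apply_moves(motion="0 0 1 0 0 0 8.5;0 0 2 0 0 0 8.5;0 0 3 0 0 0 8.5;0 0 4 0 0 0 8.5;0 0 4.5 0 0 0 8.5")

```text
t: 4.93
tcp_pos: [509.7, 305.0, -4.6]
tcp_rot: [[-0.907, 0.422, -0.003], [0.422, 0.907, -0.002], [0.002, -0.003, -1.0]]
contact_force: [-0.6, -0.1, 0.0]
width: 0.998
grasp_force: 0.0
```

Emit:
apply_moves(motion="0 0 0 0 0 0 5;0 0 0 0 0 0 4;0 0 0 0 0 0 3;0 0 0 0 0 0 2;0 0 0 0 0 0 1")

```text
t: 5.35
tcp_pos: [510.9, 305.2, -1.5]
tcp_rot: [[-0.906, 0.422, -0.0], [0.422, 0.906, -0.0], [-0.0, -0.0, -1.0]]
contact_force: [-0.9, -0.5, -0.7]
width: 0.339
grasp_force: 79.3
```

Emit:
apply_moves(motion="0 0 0 0 0 0 0;0 0 0 0 0 0 0;0 0 0 0 0 0 0")

```text
t: 5.6
tcp_pos: [510.9, 305.2, -1.6]
tcp_rot: [[-0.906, 0.422, 0.0], [0.422, 0.906, -0.0], [-0.0, -0.0, -1.0]]
contact_force: [-2.8, -2.4, 5.3]
width: 0.337
grasp_force: 80.4
```

Emit:
apply_moves(motion="0 0 -2 0 0 0 0;0 0 -6 0 0 0 0;0 0 -10 0 0 0 0;0 0 -14 0 0 0 0;0 0 -18 0 0 0 0")

```text
t: 6.02
tcp_pos: [509.4, 305.0, 178.0]
tcp_rot: [[-0.907, 0.422, -0.003], [0.422, 0.907, -0.002], [0.002, -0.003, -1.0]]
contact_force: [1.8, -0.1, -8.5]
width: 0.335
grasp_force: 81.8
```

Emit:
apply_moves(motion="-1 -3 0 0 0 0 0;-2.5 -7 0 0 0 0 0;-4 -11 0 0 0 0 0;-5.5 -15 0 0 0 0 0;-7.2 -19.2 0 0 0 0 0")

```text
t: 6.43
tcp_pos: [493.4, 106.1, 176.6]
tcp_rot: [[-0.907, 0.421, -0.003], [0.421, 0.907, -0.001], [0.002, -0.002, -1.0]]
contact_force: [1.6, -0.2, -8.5]
width: 0.337
grasp_force: 82.0
```

Emit:
apply_moves(motion="-1.4 -3.8 0 0 0 0 0;-2.8 -7.6 0 0 0 0 0;-4.2 -11.4 0 0 0 0 0;-5.6 -15.2 0 0 0 0 0;-7.2 -19.2 0 0 0 0 0")

```text
t: 6.85
tcp_pos: [477.9, -96.2, 176.7]
tcp_rot: [[-0.907, 0.421, -0.003], [0.421, 0.907, 0.001], [0.003, -0.0, -1.0]]
contact_force: [1.6, 0.2, -7.8]
width: 0.335
grasp_force: 82.0
```

Emit:
apply_moves(motion="-1.4 -3.8 0 0 0 -0.04 0;-2.8 -7.6 0 0 0 -0.08 0;-4.2 -11.4 0 0 0 -0.12 0;-5.6 -15.2 0 0 0 -0.16 0;-7.2 -19.1 0 0 0 -0.175 0")

```text
t: 7.27
tcp_pos: [462.6, -298.9, 176.4]
tcp_rot: [[-0.967, 0.256, -0.003], [0.256, 0.967, 0.002], [0.003, 0.001, -1.0]]
contact_force: [0.6, 0.6, -8.2]
width: 0.331
grasp_force: 82.1
```

Emit:
apply_moves(motion="0 0 0 0 0 0 0;0 0 0 0 0 0 0")

```text
t: 7.43
tcp_pos: [462.0, -301.7, 176.3]
tcp_rot: [[-0.964, 0.265, -0.002], [0.265, 0.964, -0.001], [0.002, -0.001, -1.0]]
contact_force: [0.3, 2.7, -9.4]
width: 0.336
grasp_force: 82.4
```

Run:
```python
from h import *
from station import optics
s,c=wrist();S=optics.camera('scene');T=optics.camera('top')
pickle.dump((s,c,S,T),open('w5.pkl','wb'))
o=np.zeros((600,800,3),np.uint8)
o[:400,:533]=cv2.resize(c['frame'],(533,400));o[:,533:][:267]=cv2.resize(S['frame'][90:290,160:360],(267,267))
o[300:,533:][:267]=cv2.resize(T['frame'][150:340,320:510],(267,267))
cv2.imwrite('pics/w5.png',o[:,:,::-1]);print(s['t'],s['tcp_pos'],s['tcp_rot'],s['grasp_force'],s['width'],s['joint_pos'])
```

```text
7.4333 [ 462.03055466 -301.69205556  176.33382413] [[-9.64262915e-01  2.64936026e-01 -2.43589239e-03]
 [ 2.64938167e-01  9.64265218e-01 -5.97048310e-04]
 [ 2.19066670e-03 -1.22107241e-03 -9.99996855e-01]] 82.4490737915039 0.3358028233055636 [ 0.51585797  0.52455667  0.01576332  1.82624964 -0.00863332  0.79265961
  1.83823225]
```

View pics/w5.png

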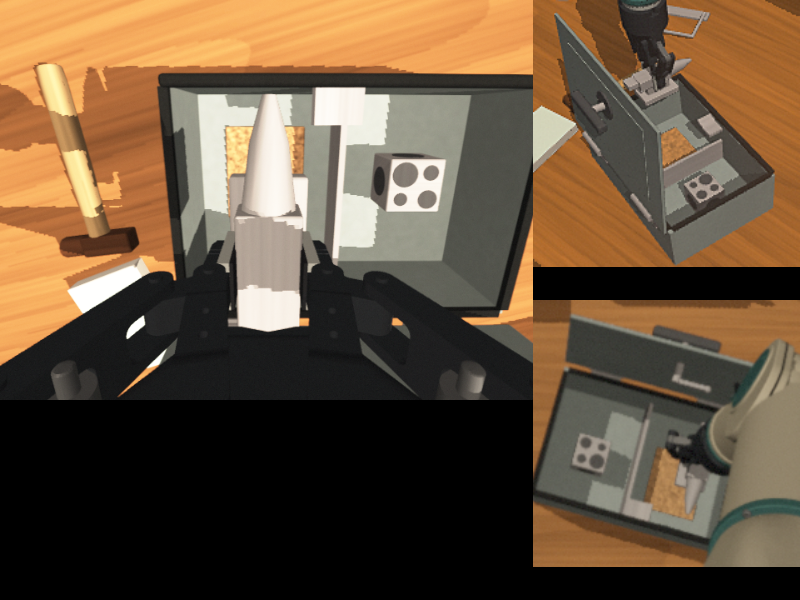

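The anvil is held upright over the pad. The pad's front corners show at view (225,126) and (305,126), the divider at (340,150), and the keeper block at (340,105). I'll compute the offsets.

Run:
```python
from h import *
np.set_printoptions(precision=1,suppress=True)
s,c,S,T=pickle.load(open('w5.pkl','rb'))
p=onz(c,[(225*1.2,126*1.2),(305*1.2,126*1.2)],10);print(p,np.linalg.norm(p[0]-p[1]))
q=onz(c,[(160*1.2,77*1.2),(533*1.2,77*1.2)],111);print('front rim outer',q)
for v in (p,q):
    d=v[1]-v[0];print('yaw',np.degrees(np.arctan2(-d[0],d[1])))
y=(p[1]-p[0])/np.linalg.norm(p[1]-p[0]);x=np.array([y[1],-y[0],0]);ctr=p.mean(0)+55*x;print('pad ctr',ctr)
R=np.array(s['tcp_rot']);print('tool delta',R.T@(np.array([*ctr[:2],0])-s['tcp_pos']))
```

```text
[[ 396.3 -334.6   10. ]
 [ 420.2 -247.9   10. ]] 89.93147092666554
front rim outer [[ 349.1 -355.6  111. ]
 [ 423.5  -82.8  111. ]]
yaw -15.419131252869354
yaw -15.250841312584384
pad ctr [ 461.3 -305.9   10. ]
tool delta [ -0.8  -4.  176.3]
```

Emit:
apply_moves(motion="0 -0.4 2 0 0 0 0;0 -0.4 5 0 0 0 0;0 -0.4 8 0 0 0 0;0 -0.4 11 0 0 0 0;0 -0.4 14 0 0 0 0")

```text
t: 8.0
tcp_pos: [464.3, -299.8, 36.5]
tcp_rot: [[-0.967, 0.255, 0.001], [0.255, 0.967, 0.001], [-0.0, 0.001, -1.0]]
contact_force: [0.4, -0.3, -8.3]
width: 0.333
grasp_force: 82.6
```

Emit:
apply_moves(motion="0 0 0.6 0 0 0 0;0 0 1.2 0 0 0 0;0 0 1.7 0 0 0 0;0 0 2.2 0 0 0 0;0 0 2.2 0 0 0 0")

```text
t: 8.42
tcp_pos: [464.3, -302.1, 16.3]
tcp_rot: [[-0.966, 0.257, 0.001], [0.257, 0.966, -0.001], [-0.002, -0.0, -1.0]]
contact_force: [0.0, 0.3, -8.9]
width: 0.338
grasp_force: 82.5
```

Emit:
apply_moves(motion="0 0 0 0 0 0 0;0 0 0 0 0 0 0")

```text
t: 8.58
tcp_pos: [464.1, -302.4, 16.7]
tcp_rot: [[-0.966, 0.258, 0.002], [0.258, 0.966, -0.001], [-0.002, -0.001, -1.0]]
contact_force: [-0.2, -0.6, -7.9]
width: 0.336
grasp_force: 82.5
```

Emit:
apply_moves(motion="0 -0.3 0.3 0 0 0 0;0 -0.3 0.6 0 0 0 0;0 -0.3 0.6 0 0 0 0")

```text
t: 8.83
tcp_pos: [462.2, -305.2, 9.3]
tcp_rot: [[-0.966, 0.259, -0.001], [0.259, 0.966, 0.0], [0.001, -0.0, -1.0]]
contact_force: [-1.0, 0.2, -8.2]
width: 0.336
grasp_force: 82.7
```

Emit:
apply_moves(motion="0 0 0.2 0 0 0 0;0 0 0.2 0 0 0 0")

```text
t: 9.0
tcp_pos: [462.5, -305.1, 8.4]
tcp_rot: [[-0.966, 0.258, -0.0], [0.258, 0.966, -0.0], [0.0, -0.0, -1.0]]
contact_force: [-1.4, -0.2, 1.2]
width: 0.337
grasp_force: 83.9
```

Touchdown. I'll release and rise.

Emit:
apply_moves(motion="0 0 0 0 0 0 5;0 0 0 0 0 0 6;0 0 0 0 0 0 6.5;0 0 0 0 0 0 6.5;0 0 0 0 0 0 6.5")

```text
t: 9.42
tcp_pos: [463.0, -305.0, 7.9]
tcp_rot: [[-0.966, 0.258, 0.001], [0.258, 0.966, -0.0], [-0.001, -0.0, -1.0]]
contact_force: [-0.7, -1.0, 0.2]
width: 0.762
grasp_force: 0.0
```

Emit:
apply_moves(motion="0 0 -1 0 0 0 6.5;0 0 -3 0 0 0 6.5;0 0 -7 0 0 0 6.5;0 0 -11 0 0 0 6.5;0 0 -15 0 0 0 6.5")

```text
t: 9.83
tcp_pos: [462.2, -304.6, 159.8]
tcp_rot: [[-0.966, 0.258, -0.0], [0.258, 0.966, 0.0], [0.001, 0.0, -1.0]]
contact_force: [0.6, -0.2, -0.3]
width: 0.764
grasp_force: 0.0
```

Emit:
apply_moves(motion="0 0 -4 0 0 0 0;0 0 -8 0 0 0 0;0 0 -12 0 0 0 0;0 0 -16 0 0 0 0;0 0 -20 0 0 0 0")

```text
t: 10.25
tcp_pos: [461.9, -304.4, 360.8]
tcp_rot: [[-0.966, 0.258, 0.001], [0.258, 0.966, -0.0], [-0.001, -0.0, -1.0]]
contact_force: [0.9, -0.3, 0.1]
width: 0.051
grasp_force: 0.0
```

Run:
```python
from h import *
from station import optics
s,c=wrist();S=optics.camera('scene')
pickle.dump((s,c,S),open('w6.pkl','wb'))
o=np.zeros((600,800,3),np.uint8)
o[:300,:400]=cv2.resize(c['frame'],(400,300));o[:,400:][:400]=cv2.resize(S['frame'][90:290,160:360],(400,400))
cv2.imwrite('pics/w6.png',o[:,:,::-1]);print(s['t'],s['tcp_pos'],s['joint_pos'])
```

```text
10.25 [ 461.90270438 -304.40840191  360.80469729] [ 0.51694921  0.34896947  0.02174149  1.55715728 -0.00791887  1.23450876
  1.84994409]
```

View pics/w6.png

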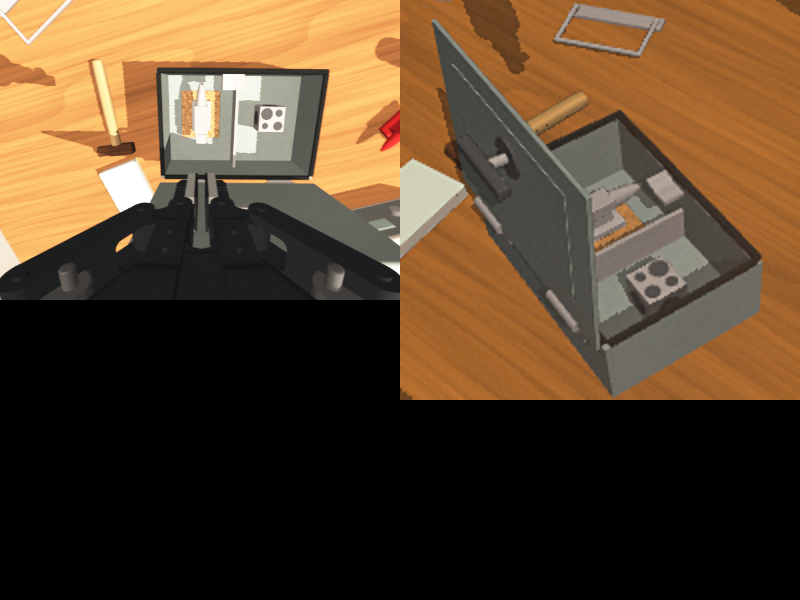

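The wrist and scene views show the anvil upright on the cork, free of the fingers, with the lid near upright. Next I'll go over the lid edge and behind it with the fingers shut.

Emit:
apply_moves(motion="0 0 -2.5 0 0 0 0;-4 2 -2.5 0 0 0 0;-8 4 -2.5 0 0 0 0;-12 6 -2.5 0 0 0 0;-15.9 7.4 -2.5 0 0 0 0")

```text
t: 10.77
tcp_pos: [627.8, -273.7, 383.6]
tcp_rot: [[-0.966, 0.257, 0.001], [0.257, 0.966, 0.001], [-0.001, 0.001, -1.0]]
contact_force: [0.6, -1.1, 1.0]
width: -0.0
grasp_force: 0.0
```

Emit:
apply_moves(motion="0 0 0 0 0 0 0;0 0 0 0 0 0 0;0 0 0 0 0 0 0")

```text
t: 11.02
tcp_pos: [625.7, -275.5, 382.1]
tcp_rot: [[-0.966, 0.258, -0.002], [0.258, 0.966, -0.0], [0.002, -0.001, -1.0]]
contact_force: [-0.1, -0.4, 0.5]
width: 0.003
grasp_force: 0.0
```

Emit:
apply_moves(motion="-0.3 0.3 2 0 0 0 0;-0.3 0.3 4 0 0 0 0;-0.3 0.3 6 0 0 0 0;-0.3 0.3 7.6 0 0 0 0;-0.3 0.3 7.6 0 0 0 0")

```text
t: 11.43
tcp_pos: [626.5, -273.5, 304.3]
tcp_rot: [[-0.966, 0.26, -0.006], [0.26, 0.966, 0.001], [0.006, -0.0, -1.0]]
contact_force: [-1.2, 0.1, -1.1]
width: 0.002
grasp_force: 0.0
```

Emit:
apply_moves(motion="0 0 0 0 0 0 0;1 0 0 0 0 0 0;2 0 0 0 0 0 0;3 0 0 0 0 0 0;4 0 0 0 0 0 0")

```text
t: 11.85
tcp_pos: [592.7, -263.9, 309.3]
tcp_rot: [[-0.966, 0.259, 0.006], [0.259, 0.966, -0.003], [-0.007, -0.001, -1.0]]
contact_force: [3.9, -1.4, -2.5]
width: 0.002
grasp_force: 1.8
```

Emit:
apply_moves(motion="3.2 0 0.7 0 0 0 0;5.4 0 1.4 0 0 0 0;7.4 0 2.3 0 0 0 0;9.3 0 3.4 0 0 0 0;11.2 0 4.6 0 0 0 0")

```text
t: 12.27
tcp_pos: [484.5, -234.7, 263.8]
tcp_rot: [[-0.966, 0.259, 0.008], [0.259, 0.966, -0.003], [-0.008, -0.001, -1.0]]
contact_force: [2.0, -0.6, -0.3]
width: 0.0
grasp_force: 0.9
```

Emit:
apply_moves(motion="0 0 0 0 0 0 0")

```text
t: 12.35
tcp_pos: [479.3, -233.6, 261.3]
tcp_rot: [[-0.966, 0.26, -0.003], [0.26, 0.966, 0.0], [0.003, -0.0, -1.0]]
contact_force: [-0.9, -0.2, -0.5]
width: -0.002
grasp_force: 0.0
```

Emit:
apply_moves(motion="1.7 0 1.5 0 0 0 0;3.2 0 3.1 0 0 0 0;4.6 0 4.8 0 0 0 0;5.7 0 6.7 0 0 0 0;6.7 0 8.7 0 0 0 0")

```text
t: 12.77
tcp_pos: [420.4, -218.0, 175.3]
tcp_rot: [[-0.966, 0.259, 0.005], [0.259, 0.966, -0.002], [-0.005, -0.001, -1.0]]
contact_force: [-0.6, 0.2, -0.6]
width: 0.002
grasp_force: 0.2
```

Emit:
apply_moves(motion="0 0 0 0 0 0 0")

```text
t: 12.85
tcp_pos: [416.1, -216.3, 172.6]
tcp_rot: [[-0.966, 0.259, -0.004], [0.259, 0.966, 0.002], [0.005, 0.0, -1.0]]
contact_force: [-0.5, 0.6, -0.7]
width: 0.005
grasp_force: 0.0
```

Emit:
apply_moves(motion="0.5 0 2.1 0 0 0 0;0.9 0 4.2 0 0 0 0;1 0 5.9 0 0 0 0;1 0 7 0 0 0 0;1 0 7.5 0 0 0 0")

```text
t: 13.27
tcp_pos: [410.9, -215.1, 98.9]
tcp_rot: [[-0.966, 0.258, 0.002], [0.258, 0.966, -0.001], [-0.002, -0.0, -1.0]]
contact_force: [0.3, -0.3, 0.0]
width: 0.003
grasp_force: 0.0
```

Emit:
apply_moves(motion="0 0 0 0 0 0 0;0 0 0.4 0 0 0 0;0 0 0.4 0 0 0 0")

```text
t: 13.52
tcp_pos: [410.1, -214.6, 95.3]
tcp_rot: [[-0.966, 0.258, 0.002], [0.258, 0.966, -0.001], [-0.002, -0.0, -1.0]]
contact_force: [-0.8, 0.7, 0.9]
width: -0.003
grasp_force: 0.0
```

Emit:
apply_moves(motion="0 0 0.3 0 0 0 0;0 0 0.3 0 0 0 0;0 0 0.3 0 0 0 0")

```text
t: 13.77
tcp_pos: [409.1, -214.2, 91.9]
tcp_rot: [[-0.966, 0.258, 0.0], [0.258, 0.966, -0.0], [-0.0, -0.0, -1.0]]
contact_force: [0.3, -0.8, -0.1]
width: 0.002
grasp_force: 0.0
```

Emit:
apply_moves(motion="0 0 0.3 0 0 0 0;0 0 0.3 0 0 0 0;0 0 0.3 0 0 0 0")

```text
t: 14.02
tcp_pos: [409.3, -214.2, 88.7]
tcp_rot: [[-0.966, 0.258, 0.001], [0.258, 0.966, -0.0], [-0.001, -0.0, -1.0]]
contact_force: [-0.2, -0.3, 0.3]
width: 0.003
grasp_force: 0.4
```

Emit:
apply_moves(motion="0 0 0.2 0 0 0 0;0 0 0.2 0 0 0 0;0 0 0.2 0 0 0 0")

```text
t: 14.27
tcp_pos: [409.2, -214.2, 86.9]
tcp_rot: [[-0.966, 0.258, 0.001], [0.258, 0.966, -0.0], [-0.001, -0.0, -1.0]]
contact_force: [-0.4, 1.2, 4.8]
width: 0.002
grasp_force: 2.4
```

Emit:
apply_moves(motion="0 0 0.2 0 0 0 0;0 0 0.2 0 0 0 0;0 0 0.2 0 0 0 0")

```text
t: 14.52
tcp_pos: [409.2, -214.2, 85.3]
tcp_rot: [[-0.966, 0.258, 0.001], [0.258, 0.966, -0.0], [-0.001, -0.0, -1.0]]
contact_force: [-1.5, 0.0, 9.4]
width: 0.002
grasp_force: 4.6
```

Emit:
apply_moves(motion="0 0 0.1 0 0 0 0;0 0 0.1 0 0 0 0;0 0 0.1 0 0 0 0")

```text
t: 14.77
tcp_pos: [409.2, -214.2, 84.7]
tcp_rot: [[-0.966, 0.258, 0.001], [0.258, 0.966, -0.0], [-0.001, -0.0, -1.0]]
contact_force: [-1.4, 2.0, 15.0]
width: 0.004
grasp_force: 7.1
```

Emit:
apply_moves(motion="0 0 -1 0 0 0 0;0 0 -4 0 0 0 0;0 0 -8 0 0 0 0;0 0 -12 0 0 0 4;-3 0 -15 0 0 0 8.5")

```text
t: 15.18
tcp_pos: [432.2, -220.7, 235.5]
tcp_rot: [[-0.966, 0.26, -0.005], [0.26, 0.966, 0.001], [0.005, 0.0, -1.0]]
contact_force: [0.0, -0.7, 0.1]
width: 0.269
grasp_force: 0.0
```

Emit:
apply_moves(motion="-1 0 0 0 0 0 8.5;-1 0 0 0 0 0 8.5;-1 0 0 0 0 0 8.5;-1 0 0 0 0 0 8.5")

```text
t: 15.52
tcp_pos: [445.0, -223.5, 231.5]
tcp_rot: [[-0.966, 0.258, -0.004], [0.258, 0.966, 0.002], [0.004, 0.001, -1.0]]
contact_force: [0.1, 0.6, 0.2]
width: 0.849
grasp_force: 0.0
```

Run:
```python
from h import *
from station import optics
s,c=wrist();S=optics.camera('scene')
pickle.dump((s,c,S),open('w7.pkl','wb'))
o=np.zeros((600,800,3),np.uint8)
o[:400,:533]=cv2.resize(c['frame'],(533,400));o[:267,533:]=cv2.resize(S['frame'][90:290,160:360],(267,267))
cv2.imwrite('pics/w7.png',o[:,:,::-1]);print(s['t'],s['tcp_pos'],s['tcp_rot'],s['joint_pos'])
```

```text
15.5167 [ 445.04821924 -223.54506161  231.51718116] [[-9.66138979e-01  2.57988989e-01 -4.14188234e-03]
 [ 2.57984035e-01  9.66147688e-01  1.69787254e-03]
 [ 4.43970247e-03  5.71841318e-04 -9.99989981e-01]] [ 0.41447139  0.3820361  -0.00745226  1.89584707  0.00374903  0.8681982
  1.71497851]
```

View pics/w7.png

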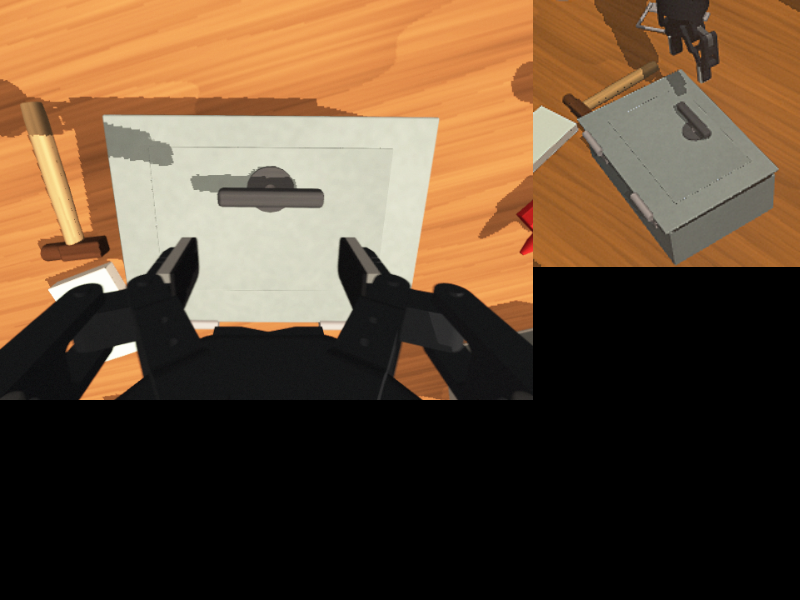

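The lid is down flat. The bar is at view (217–324, 190–207), parallel to the hinge, so the handle angle is about 0.

Run:
```python
from h import *
np.set_printoptions(precision=2,suppress=True)
s,c,S=pickle.load(open('w7.pkl','rb'))
f=c['frame'].astype(int);g=f[215:260,250:400].max(2)
m=(f.max(2)<110).astype(np.uint8);m[:, :250]=0;m[:,400:]=0;m[:218]=0;m[256:]=0
n,l,st,ce=cv2.connectedComponentsWithStats(m);print(st,ce)
# bar: top-face corners from view
p=onz(c,[(217*1.2,194*1.2),(324*1.2,194*1.2)],151);q=onz(c,[(217*1.2,207*1.2),(324*1.2,207*1.2)],140)
for v in(p,q):
    d=v[1]-v[0];R=np.array(s['tcp_rot']);print(v.mean(0),np.linalg.norm(d),np.degrees(np.arctan2(-d[0],d[1])),'tool',R.T@(v.mean(0)-s['tcp_pos']))
e=onz(c,[(103*1.2,115*1.2),(439*1.2,118*1.2)],112);d=e[1]-e[0];print('edge',e,np.linalg.norm(d),np.degrees(np.arctan2(-d[0],d[1])))
x=np.array([d[1],-d[0],0])/np.linalg.norm(d);print('handle pred',e.mean(0)+72*x)
```

```text
[[     0      0    640    480 304282]
 [   261    218    128     36   2914]
 [   317    252      2      2      2]
 [   324    252      1      1      1]
 [   324    254      1      1      1]] [[319.46 239.55]
 [323.25 234.3 ]
 [317.5  252.5 ]
 [324.   252.  ]
 [324.   254.  ]]
[ 446.4  -222.11  151.  ] 95.22325984793947 -15.007979323650526 tool [-1.3   1.69 80.51]
[ 461.56 -226.06  140.  ] 100.68393460288053 -15.008954065400925 tool [-17.01   1.78  91.44]
edge [[ 338.88 -359.94  112.  ]
 [ 425.38  -47.97  112.  ]] 323.7386552778553 -15.496220765522317
handle pred [ 451.51 -223.19  112.  ]
```

Emit:
apply_moves(motion="-0.5 0.2 0 0 0 0.6 8.5;-0.5 0.2 0 0 0 0.6 8.5;-0.5 0.2 0 0 0 0.6 8.5;-0.5 0.2 0 0 0 0.6 8.5;-0.5 0.2 0 0 0 0.6 8.5")

```text
t: 16.03
tcp_pos: [451.2, -223.3, 232.2]
tcp_rot: [[-0.647, 0.763, -0.002], [0.763, 0.647, 0.001], [0.002, -0.001, -1.0]]
contact_force: [0.4, -0.5, -0.7]
width: 0.995
grasp_force: 0.0
```

Emit:
apply_moves(motion="0 0 0 0 0 0.6 6;0 0 0 0 0 0.6 6;0 0 0 0 0 0.6 6;0 0 0 0 0 0.6 6;0 0 0 0 0 0.6 6")

```text
t: 16.45
tcp_pos: [451.3, -223.2, 232.2]
tcp_rot: [[-0.103, 0.995, -0.002], [0.995, 0.103, 0.001], [0.001, -0.002, -1.0]]
contact_force: [0.8, -0.7, 1.0]
width: 0.701
grasp_force: 0.0
```

Emit:
apply_moves(motion="0 0 0 0 0 0.37 6;0 0 0 0 0 0.37 6;0 0 0 0 0 0.37 6;0 0 0 0 0 0.37 6;0 0 0 0 0 0.37 6")

```text
t: 16.87
tcp_pos: [451.7, -223.2, 232.4]
tcp_rot: [[0.254, 0.967, -0.002], [0.967, -0.254, 0.0], [-0.0, -0.002, -1.0]]
contact_force: [0.0, 1.0, 0.1]
width: 0.703
grasp_force: 0.0
```

Descend onto the bar and grip.

Emit:
apply_moves(motion="0 0 3 0 0 0 6;0 0 6 0 0 0 6;0 0 9 0 0 0 6;0 0 11 0 0 0 6;0 0 12 0 0 0 6")

```text
t: 17.28
tcp_pos: [450.4, -222.6, 110.5]
tcp_rot: [[0.254, 0.967, -0.005], [0.967, -0.254, 0.002], [0.001, -0.005, -1.0]]
contact_force: [-0.6, 0.1, 0.1]
width: 0.703
grasp_force: 0.0
```

Emit:
apply_moves(motion="0 0 0.6 0 0 0 6;0 0 1.2 0 0 0 6;0 0 1.2 0 0 0 6")

```text
t: 17.53
tcp_pos: [452.4, -223.7, 100.9]
tcp_rot: [[0.256, 0.967, -0.0], [0.967, -0.256, 0.0], [0.0, -0.0, -1.0]]
contact_force: [-0.5, -0.4, 0.0]
width: 0.701
grasp_force: 0.0
```

Emit:
apply_moves(motion="0 0 0 0 0 0 3;0 0 0 0 0 0 2;0 0 0 0 0 0 1;0 0 0 0 0 0 0;0 0 0 0 0 0 0", newtons=60)

```text
t: 17.95
tcp_pos: [449.6, -222.9, 101.5]
tcp_rot: [[0.258, 0.966, -0.004], [0.966, -0.258, 0.002], [0.001, -0.005, -1.0]]
contact_force: [-5.4, 1.2, 5.1]
width: 0.176
grasp_force: 60.9
```

Emit:
apply_moves(motion="0 -0.2 0.1 0 0 0.1 0;0 -0.2 0.1 0 0 0.2 0;0 -0.2 0.1 0 0 0.3 0;0 -0.2 0.1 0 0 0.4 0;0 -0.2 0.1 0 0 0.5 0")

```text
t: 18.37
tcp_pos: [449.5, -222.9, 101.2]
tcp_rot: [[0.692, 0.722, -0.001], [0.722, -0.692, 0.001], [0.0, -0.001, -1.0]]
contact_force: [-4.4, 0.1, 7.7]
width: 0.173
grasp_force: 61.1
```

Emit:
apply_moves(motion="0 0 0 0 0 0.08 0;0 0 0 0 0 0.16 0;0 0 0 0 0 0.24 0;0 0 0 0 0 0.32 0;0 0 0 0 0 0.4 0")

```text
t: 18.78
tcp_pos: [449.4, -222.7, 101.2]
tcp_rot: [[0.918, 0.396, -0.001], [0.396, -0.918, 0.001], [-0.0, -0.002, -1.0]]
contact_force: [-4.8, 1.7, 9.3]
width: 0.174
grasp_force: 61.2
```

```bash
python3 -c "
from station import ctrl
s=ctrl.get_state();print(s['tcp_pos'],s['wrist_torque'],s['contact_force'],s['joint_pos'])"
```

```text
[ 449.4165128  -222.73540078  101.20470977] [0.208373   1.0270655  0.05908617] [-4.81185657  1.7185397   9.26471553] [ 0.03654325  0.64666773  0.55934927  2.03578704 -0.583742    0.62072212
 -0.17022936]
```

Emit:
apply_moves(motion="0 0 0 0 0 0.08 0;0 0 0 0 0 0.16 0;0 0 0 0 0 0.24 0;0 0 0 0 0 0.32 0;0 0 0 0 0 0.4 0")

```text
t: 19.2
tcp_pos: [449.2, -222.6, 100.9]
tcp_rot: [[1.0, 0.008, -0.001], [0.008, -1.0, 0.001], [-0.001, -0.001, -1.0]]
contact_force: [-5.7, 2.2, 6.6]
width: 0.175
grasp_force: 60.9
```

Emit:
apply_moves(motion="0 0 0 0 0 0.1 0;0 0 0 0 0 0.15 0;0 0 0 0 0 0.15 0")

```text
t: 19.45
tcp_pos: [449.2, -222.5, 100.8]
tcp_rot: [[0.991, -0.135, -0.002], [-0.135, -0.991, 0.001], [-0.002, -0.0, -1.0]]
contact_force: [-4.5, 1.2, 6.9]
width: 0.177
grasp_force: 64.3
```

```bash
python3 -c "
from station import ctrl
s=ctrl.get_state();print(s['tcp_pos'],s['tcp_rot'],s['wrist_torque'],s['contact_force'],s['joint_pos'])"
```

```text
[ 449.20824511 -222.52632023  100.82932512] [[ 9.90858016e-01 -1.34887958e-01 -2.37316320e-03]
 [-1.34886558e-01 -9.90860771e-01  7.41032587e-04]
 [-2.45143069e-03 -4.14150261e-04 -9.99996909e-01]] [0.09852268 1.05449942 1.32010296] [-4.50648032  1.16175524  6.92675945] [-0.05548994  0.69307381  0.71447564  2.0379565  -0.72525517  0.68196464
 -0.56934753]
```

The torque rose to 1.3 N m, so the handle is against its stop. I'll release and rise.

Emit:
apply_moves(motion="0 0 0 0 0 -0.03 0;0 0 0 0 0 -0.03 3;0 0 0 0 0 -0.03 6;0 0 0 0 0 -0.03 6;0 0 0 0 0 -0.03 6")

```text
t: 19.87
tcp_pos: [450.9, -223.2, 100.3]
tcp_rot: [[0.994, -0.109, 0.001], [-0.109, -0.994, -0.0], [0.001, 0.0, -1.0]]
contact_force: [0.3, 0.1, 0.0]
width: 0.7
grasp_force: 0.0
```

Emit:
apply_moves(motion="0 0 -2 0 0 0 6;0 0 -6 0 0 0 6;0 0 -10 0 0 0 6;0 0 -14 0 0 0 6;0 0 -18 0 0 0 6")

```text
t: 20.28
tcp_pos: [450.0, -223.1, 282.0]
tcp_rot: [[0.994, -0.11, -0.0], [-0.11, -0.994, -0.0], [-0.0, 0.0, -1.0]]
contact_force: [0.6, 1.4, 0.1]
width: 0.706
grasp_force: 0.0
```

Emit:
apply_moves(motion="0 0 0 0 0 0 6;0 0 0 0 0 0 6;0 0 0 0 0 0 6")

```text
t: 20.53
tcp_pos: [450.4, -222.4, 279.7]
tcp_rot: [[0.994, -0.109, -0.0], [-0.109, -0.994, 0.001], [-0.0, -0.001, -1.0]]
contact_force: [0.6, -0.1, 0.4]
width: 0.703
grasp_force: 0.0
```

Run:
```python
from h import *
s,c=wrist();pickle.dump((s,c),open('w8.pkl','wb'))
f=c['frame'].astype(int)
# dark bar pixels within the lid plate around the handle
b=proj(c,[450.5,-223,147])[0];print(b,proj(c,[[450,-175,151],[490,-223,151]]))
x,y=b.astype(int);r=90
m=np.zeros(f.shape[:2],np.uint8);m[max(y-r,0):y+r,x-r:x+r]=(f.max(2)<105)[max(y-r,0):y+r,x-r:x+r]
n,l,st,ce=cv2.connectedComponentsWithStats(m)
for i in range(1,n):
  if st[i,4]>150:
    q=np.argwhere(l==i)[:,::-1].astype(float);box=cv2.minAreaRect(q.astype(np.float32));pts=cv2.boxPoints(box);W=onz(c,pts,147);a=W[1]-W[0];d=W[2]-W[1];a=a if np.linalg.norm(a)>np.linalg.norm(d) else d
    print(st[i],W.mean(0).round(),np.linalg.norm(W[1]-W[0]),np.linalg.norm(W[2]-W[1]),'bar dir deg',np.degrees(np.arctan2(a[1],a[0])))
```

```text
[322.17008421 218.11425103] [[268.05437658 225.52524621]
 [317.05417955 173.91604234]]
[ 313  163   34  106 1019] [ 450. -230.  147.] 27.06016947469573 95.53906781400389 bar dir deg 176.48932441343814
[232 282  21  26 359] [ 385. -139.  147.] 18.753768495107288 25.917493764628723 bar dir deg 170.50595071229574
[392 282  20  26 347] [ 368. -289.  147.] 25.90895516829747 17.803452793854863 bar dir deg -3.0934587013505954
```

The bar now lies about 1.37–1.41 rad clockwise of its start, which is past 1.2, and the robot is clear of everything. I'm handing in.

```bash
python3 -c "
from station import ctrl
print(ctrl.sign_off())"
```

```text
the job is handed in; nothing more can be done
None
```

I handed the job in at about 21 s of the 64 s limit, and no verdict came back: the anvil was upright on the cork pad when last seen, the lid is down, and the T-handle is turned about 1.4 rad clockwise to its stop. I judged the lid's tightness from that handle angle and did not measure it directly.

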